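# Fetch the control vial from behind the reagent bottles

### The job

Fetch the small green-capped control vial from the back row of the grey reagent bay: first lift the two bottles that stand in front of it (the two on either side of the gap it stands behind) out onto the green mat, then stand the vial in the middle of the blue warming pad, and after that put both bottles back in the bay, each on the very place it came from. Keep everything upright, and leave the third bottle and the amber vial as they stand.

Things in the scene. Friction and masses are not known exactly. Their poses are not given: they have to be found in the camera images.
- bay: fixed grey tray 130 x 290 mm: floor 4 mm thick, back wall 45 mm high at x = +61 to +65, sides 22 mm high at y = +-143, open at -x. Origin: centre of underside; +x to the back wall, +y left along it. White rings mark 3 bottle places at x = -25, y = -84, 0, 84 and, behind the gaps, 2 vial places at x = 30, y = -42, 42; things stand within 5 mm of them, shuffled within each row
- bottle_diluent: loose large white bottle with a blue cap, 62 mm diameter, 130 mm high, the body straight from the foot to about 85 mm, cap 36 mm diameter from 110 mm up; about 0.27 kg. Origin: centre of the underside, z up; round, so its yaw does not matter
- bottle_lyse: loose brown bottle with a black cap, 52 mm diameter, 105 mm high, the body straight to about 65 mm, cap 31 mm diameter from 89 mm up; about 0.13 kg. Origin: centre of the underside, z up; round
- bottle_clean: loose white bottle with a red cap and a green band, 48 mm diameter, 95 mm high, the body straight to about 60 mm, cap 30 mm diameter from 81 mm up; about 0.11 kg. Origin: centre of the underside, z up; round
- control_vial: loose small white vial with a green cap and a purple band, the one to fetch: 33 mm diameter, 58 mm high, the body straight to about 36 mm, cap 23 mm diameter from 49 mm up; about 0.03 kg. Origin: centre of the underside, z up; round
- amber_vial: loose small amber vial with a white cap, to be left alone: 30 mm diameter, 55 mm high, in the other back-row place. Origin: centre of the underside, z up
- mat: fixed green mat to park the bottles on, 120 mm along its x, 220 mm along its y, 3 mm thick (room for two bottles side by side along y). Origin: centre of the underside. It lies to the front left or front right of the bay
- pad: fixed round warming pad: white base 90 mm diameter with a blue top 76 mm diameter, its flat top 13 mm above the worktop, a white ring of 38 mm printed in its middle. Origin: centre of the underside, z up. It stands on the side of the bay where the mat is not
There are look-alikes about, which are no part of the job. Of the things shaped like the bottle_lyse, the brown one is meant.

How it is judged:
By the outcome, as a careful person would: the job done as asked, in the order asked, and still so for the second after the job is handed in, with the robot touching nothing.
It also fails if it takes over 115 s, if anything falls off the work surface, if the arm or the gripper's body presses on something with over 40 N, if the wrist force passes 120 N, or if a joint passes its speed limit or range.

### The arm

A 7-joint arm with a two-finger parallel gripper is mounted at the origin on a cart in front of the work surface, level with it; the furniture and walls round the work are solid. World frame = base frame: x ahead of the robot, y to its left, z up, the work surface at z = 0. Lengths are in m, angles in rad, forces in N, time in s.
With the tool pointing down it reaches from about 0.375 to 0.925 m from the base axis. Payload 3.1 kg.
Tool frame: the origin (TCP) lies at the centre of the arm's flange, where the gripper is bolted on; the fingertips stand 173 mm ahead of it and the grasp point (between the pads) lies 155 mm ahead of it; z points along the fingers, y is the line along which they close (so a half turn about z gives the same grasp; the last joint's range is limited). The gripper opens to 85 mm and grips with 20 to 120 N. Pads are 22 mm wide; open, the fingers measure 114 mm over their backs; the gripper's body (76 mm by 85 mm) begins 54 mm behind the grasp point. The pads swing forward as they close: fully open they stand 13 mm farther back than shut.
Start: joints at [1.088, 0.383, 0.044, 1.598, -0.018, 1.161, -0.05], TCP at [0.244, -0.602, 0.405] pointing down, gripper open.
Joint ranges: [-2.61, 2.61], [-0.41, 2.15], [-1.48, 1.57], [0, 2.5], [-1.57, 4.71], [0.05, 1.97], [-2.85, 2.85]. Speed limits (rad/s): [2.79, 2.79, 3.14, 3.14, 3.14, 3.14, 3.14].

### API

Orientations are given as a unit quaternion [x, y, z, w].
In Python, from station import env gives the robot as it stands.
- The arm moves only by the tool jog_arm, never from a script. Its argument "plan" is text: rows parted by semicolons, each of 7 numbers parted by spaces: the shift along the tool's x, y, z normalised to -1 to 1, where 1 is 12 cm, then the turn, a rotation vector about the tool's x, y, z normalised to -1 to 1, where 1 is 120 degrees, then the opening, from 0 (shut) to 1 (fully open). A call has 1 to 12 rows; each row is the pose to reach, as a shift and turn from the pose commanded when the call began, along the tool's axes at that moment; what a row does not reach only later rows make up. A row lasts 1/12 s, in which the tool goes at most 41.7 mm and 7.16 degrees, less where a joint would pass 70% of its speed; a pose out of reach is approached as far as the arm can. A call with a number of a shift or a turn outside -1 to 1 is refused whole. A call with a gripper value outside its range is refused whole. The fingers move at their own pace and stop on an object; "grip_force" is the grip in N (left out, the last holds). Time passes only in rows, so rows that repeat a pose let the fingers close. It gives the time, the measured TCP pose, the force, the opening and the grip force at its end, in the units of the state.
- env.get_state(): the state, without advancing time (a new reading comes with each control period).
- env.grab_frame(name): name is "side" or "top" or "wrist"; returns a dict with "color" (420x560x3 uint8, red, green, blue), "camera_matrix" (3x3 intrinsics, pixels), "R" (3x3) and "t" (3): a world point X has camera coordinates R X + t. Camera axes: x right, y down, z forward; pixel columns grow to the right and rows downward; lengths in m; the calibration is good to about 2 mm. A picture is of the moment at which its call begins. There is no depth.
- env.finish_job(): hands the job in; it is judged then, once.
The state is a dict: "t": time; "qpos": joint angles; "qd": joint speeds; "effort": joint torques, N m; "ee_pos": TCP position; "eef_rot": TCP orientation; "wrist_force": force on the tool from outside, world axes, zero at the start; "wrist_torque": the same for the moment, N m; "grip_width": finger opening in m; "gripper_force": force on a finger pad.
Only numpy, scipy, OpenCV 4.12 (cv2) and the standard library are available. Lean on these libraries where they do the work, as an engineer would, in place of code of your own. Each camera call takes 0.05 s, during which the arm holds its last target. There are 200 camera calls.

## Working session

There is one attempt and no reset: what is moved stays moved. The work goes in short steps, Python scripts to look and compute and a tool call to move; the robot and the scene stay as the last step left them, time stands still between calls to the robot, and variables do not carry over. Pictures are saved under pics/ and viewed, at most 14 in all, crops included, and the job is handed in when it is done.

Besides the shell and the picture viewer there is one more tool, called as name(argument=value, ...) on one line, values as JSON. jog_arm: Moves the arm, as the interface text tells. Its arguments: {"type":"object","properties":{"plan":{"type":"string"},"grip_force":{"type":"number"}},"required":["plan"]}

```bash
mkdir -p pics; ls
python3 - <<'E'
from station import env
import cv2,numpy as np
s=env.get_state();print({k:np.round(v,3) for k,v in s.items()})
for n in("top","side"):
    f=env.grab_frame(n);cv2.imwrite(f"pics/{n}0.png",cv2.resize(f["color"][:,:,::-1],(784,588),interpolation=cv2.INTER_CUBIC))
    np.savez(n+"0.npz",**f);print(n,f["camera_matrix"].round(1).tolist(),(-f["R"].T@f["t"]).round(3),f["R"].round(2).tolist())
E
```

```text
pics
{'t': np.float64(0.0), 'qpos': array([ 1.088,  0.384,  0.044,  1.6  , -0.018,  1.161, -0.05 ]), 'qd': array([-0.001, -0.   ,  0.001,  0.003,  0.001, -0.001, -0.002]), 'effort': array([-0.0000e+00, -4.3345e+01,  1.0250e+00, -2.4951e+01,  1.1000e-02,
        1.1000e-02,  0.0000e+00]), 'ee_pos': array([ 0.244, -0.602,  0.403]), 'eef_rot': array([ 0.982,  0.191, -0.   , -0.001]), 'wrist_force': array([ 0.2  , -0.18 , -0.671]), 'wrist_torque': array([-0.014, -0.004, -0.012]), 'gripper_force': np.float64(0.0), 'grip_width': np.float64(0.085)}
top [[402.1, 0.0, 281.7], [0.0, 402.1, 210.9], [0.0, 0.0, 1.0]] [0.442 0.012 0.877] [[-0.01, -1.0, -0.01], [-0.98, 0.01, -0.18], [0.18, 0.01, -0.98]]
side [[400.5, 0.0, 284.4], [0.0, 400.5, 215.1], [0.0, 0.0, 1.0]] [ 0.456 -0.777  0.486] [[0.98, -0.19, -0.0], [-0.09, -0.47, -0.88], [0.17, 0.86, -0.48]]
```

View pics/top0.png

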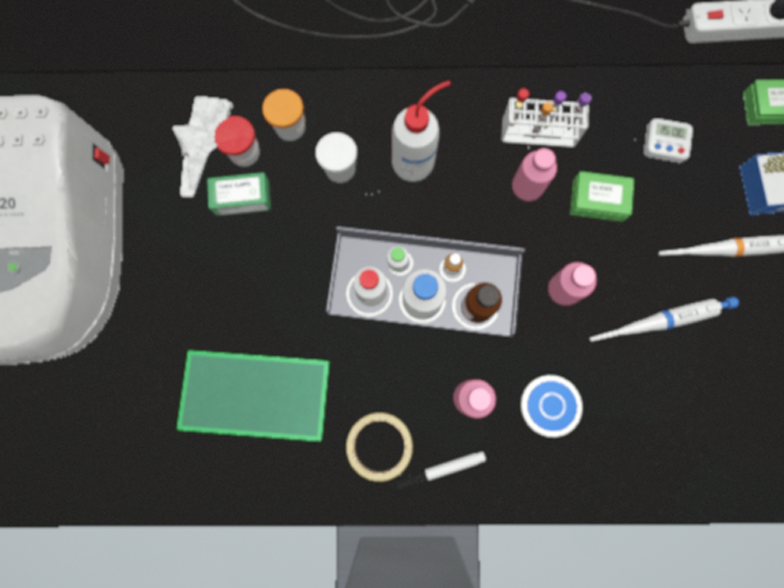

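View pics/side0.png

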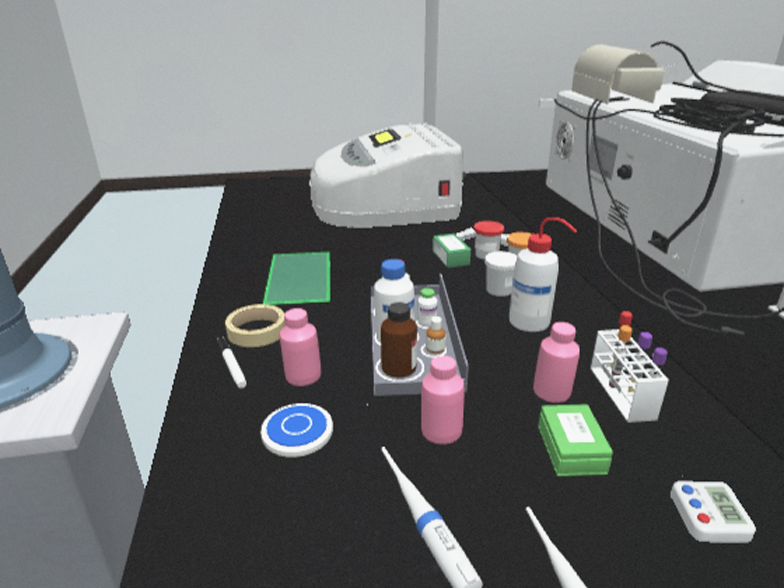

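The candidates in the top view (784 px picture) for the thing to fetch:
- green-capped vial at (398,258) in the left back gap: chosen
- amber vial with white cap at (453,262)
- white jar (336,155), red jar (236,135) and orange jar (283,107) outside the bay

The bottles in front of the vial are red/clean (369,280) and blue/diluent (425,287). Brown/lyse (487,297) stays. The mat is at left (253,395) and the pad at right (552,406). Pink bottles (474,398), (572,283) and (534,175) are lyse look-alikes. I'll check this in close crops.

Run:
```python
import cv2,numpy as np
T=np.load("top0.npz")["color"][:,:,::-1];S=np.load("side0.npz")["color"][:,:,::-1]
# top crop cols 230-380 rows 160-245 ; side crop cols 255-345 rows 180-290
a=cv2.resize(T[160:245,230:380],None,fx=5,fy=5,interpolation=cv2.INTER_CUBIC)
cv2.imwrite("pics/topc.png",a)
b=cv2.resize(S[180:290,255:345],None,fx=5.4,fy=5.4,interpolation=cv2.INTER_CUBIC)
cv2.imwrite("pics/sidec.png",b)
```

```text
(no output)
```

View pics/topc.png

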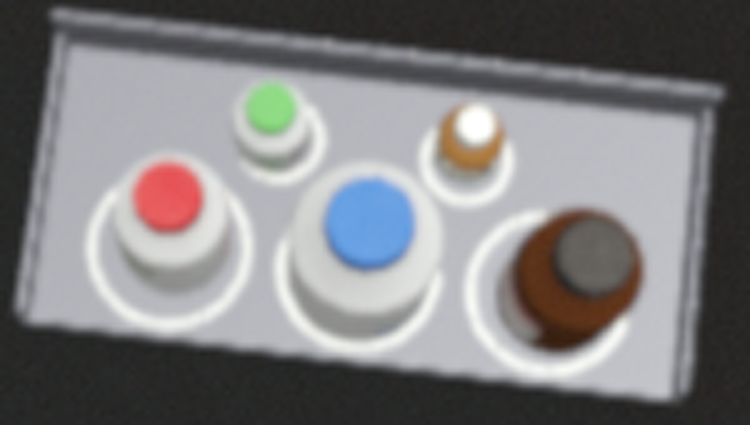

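View pics/sidec.png

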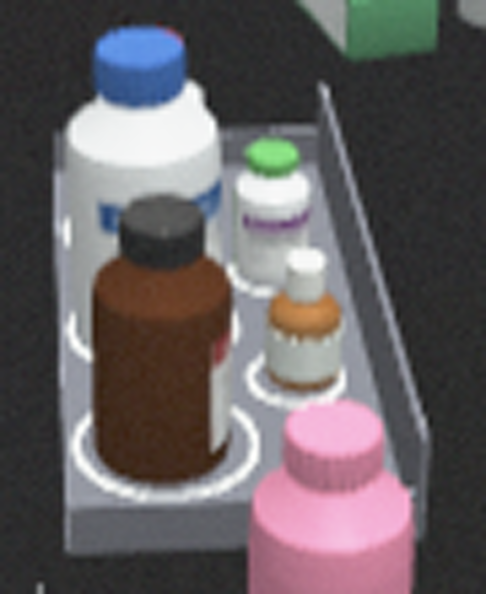

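The top crop shows the green-capped vial at (270,107), with white shoulders. The side crop at (272,151) shows its purple band, so the choice is confirmed. Ring centres in the top crop are about clean (170,250), diluent (359,270), lyse (548,295), vial (278,139) and amber (466,161).

```bash
cat > h.py <<'E'
import numpy as np
def ray(f,u,v):
    d=f["R"].T@np.linalg.inv(f["camera_matrix"])@[u,v,1.];return -f["R"].T@f["t"],d
def atz(f,p,z):
    c,d=ray(f,*p);return c+d*(z-c[2])/d[2]
def tri(fs,ps):
    A=np.zeros((3,3));b=np.zeros(3)
    for f,p in zip(fs,ps):
        c,d=ray(f,*p);d=d/np.linalg.norm(d);M=np.eye(3)-np.outer(d,d);A+=M;b+=M@c
    x=np.linalg.solve(A,b)
    return x.round(4),[round(float(np.linalg.norm(np.cross(x-ray(f,*p)[0],(lambda d:d/np.linalg.norm(d))(ray(f,*p)[1])))),4) for f,p in zip(fs,ps)]
E
python3 - <<'E'
from h import *
T=np.load("top0.npz");S=np.load("side0.npz")
c=lambda p,s,o:((p[0]+.5)/s-.5+o[0],(p[1]+.5)/s-.5+o[1])
tc=lambda *p:c(p,5,(230,160));sc=lambda *p:c(p,5.4,(255,180));w=lambda *p:c(p,1.4,(0,0))
print("blue",tri([T,S],[tc(370,223),sc(140,46)]),atz(T,tc(370,223),.134))
print("green",tri([T,S],[tc(270,107),sc(272,151)]),atz(T,tc(270,107),.062))
print("red",atz(T,tc(168,197),.099))
print("pad",tri([T,S],[w(552,406),w(297,425)]),atz(T,w(552,406),.013))
print("mat",[atz(T,w(*p),.003).round(3) for p in((188,352),(328,361),(321,440),(179,430))])
R=np.array([atz(T,tc(*p),.004)[:2] for p in((170,250),(359,270),(548,295),(278,139),(466,161))])
L=np.array([(-25,84),(-25,0),(-25,-84),(30,42),(30,-42)])/1e3
m=L.mean(0);U,_,V=np.linalg.svd((L-m).T@(R-R.mean(0)));Q=V.T@U.T
o=R.mean(0)-Q@m;print("bay",o.round(4),np.degrees(np.arctan2(Q[1,0],Q[0,0])).round(2));print((L@Q.T+o).round(4));print((R-L@Q.T-o).round(4))
from station import env
print(env.get_state()["ee_pos"])
E
```

```text
blue (array([ 0.5933, -0.0226,  0.1328]), [0.0002, 0.0002]) [ 0.5932401  -0.02253472  0.134     ]
green (array([0.6574, 0.0152, 0.0611]), [0.0007, 0.0007]) [0.65783133 0.01509681 0.062     ]
red [0.6116324  0.05566033 0.099     ]
pad (array([ 0.4328, -0.2159,  0.0107]), [0.0005, 0.0005]) [ 0.43231605 -0.21530787  0.013     ]
mat [array([0.519, 0.342, 0.003]), array([0.503, 0.124, 0.003]), array([0.384, 0.133, 0.003]), array([0.4  , 0.349, 0.003])]
bay [ 0.6229 -0.0263] -7.35
[[ 0.6089  0.0602]
 [ 0.5981 -0.0231]
 [ 0.5874 -0.1064]
 [ 0.658   0.0116]
 [ 0.6473 -0.0718]]
[[-0.0005 -0.0002]
 [ 0.0005 -0.0003]
 [-0.0006  0.0002]
 [ 0.0004  0.0003]
 [ 0.0002 -0.    ]]
[ 0.24386321 -0.60205082  0.40340674]
```

jog_arm(plan="0.2 -0.15 0 0 0 0.05 1;0.4 -0.3 0 0 0 0.1 1;0.6 -0.45 0 0 0 0.15 1;0.8 -0.6 0 0 0 0.2 1;1 -0.75 0 0 0 0.245 1;1 -0.75 0 0 0 0.245 1;1 -0.75 0 0 0 0.245 1", grip_force=40)

```text
t: 0.68
ee_pos: [0.3234, -0.4717, 0.4042]
eef_rot: [0.998, -0.061, -0.0, -0.001]
wrist_force: [-0.6, -1.1, 0.5]
grip_width: 0.0856
gripper_force: 0.0
```

jog_arm(plan="0.11 -0.25 0 0 0 0 1;0.22 -0.5 0 0 0 0 1;0.33 -0.75 0 0 0 0 1;0.44 -1 0 0 0 0 1")

```text
t: 1.02
ee_pos: [0.3885, -0.3622, 0.4044]
eef_rot: [0.998, -0.066, -0.0, 0.0]
wrist_force: [-0.0, -1.2, 0.8]
grip_width: 0.0853
gripper_force: 0.0
```

jog_arm(plan="0.11 -0.25 0 0 0 0 1;0.22 -0.5 0 0 0 0 1;0.33 -0.75 0 0 0 0 1;0.44 -1 0 0 0 0 1")

```text
t: 1.35
ee_pos: [0.4568, -0.2499, 0.4045]
eef_rot: [0.998, -0.065, -0.0, 0.0]
wrist_force: [0.7, -0.5, 0.3]
grip_width: 0.0856
gripper_force: 0.0
```

jog_arm(plan="0.11 -0.25 0 0 0 0 1;0.22 -0.5 0 0 0 0 1;0.33 -0.75 0 0 0 0 1;0.44 -1 0 0 0 0 1")

```text
t: 1.68
ee_pos: [0.525, -0.1379, 0.4045]
eef_rot: [0.998, -0.065, -0.0, 0.0]
wrist_force: [0.8, -0.5, 0.1]
grip_width: 0.0853
gripper_force: 0.0
```

jog_arm(plan="0.11 -0.25 0 0 0 0 1;0.22 -0.5 0 0 0 0 1;0.33 -0.75 0 0 0 0 1;0.44 -1 0 0 0 0 1;0.44 -1 0 0 0 0 1;0.44 -1 0 0 0 0 1")

```text
t: 2.18
ee_pos: [0.5932, -0.0236, 0.4042]
eef_rot: [0.998, -0.062, -0.0, -0.0]
wrist_force: [-0.7, -0.4, -0.1]
grip_width: 0.0856
gripper_force: 0.0
```

Run:
```python
from station import env
import cv2,numpy as np
f=env.grab_frame("wrist");np.savez("w1.npz",**f)
cv2.imwrite("pics/w1.png",cv2.resize(f["color"][:,:,::-1],(784,588),interpolation=cv2.INTER_CUBIC))
print((-f["R"].T@f["t"]).round(3),f["R"].round(2).tolist());print(env.get_state()["qpos"].round(2))
```

```text
[ 0.672 -0.034  0.373] [[-0.12, -0.99, -0.0], [-0.95, 0.12, 0.3], [-0.3, 0.04, -0.95]]
[ 0.23  0.3  -0.3   1.73  0.1   1.13 -1.8 ]
```

View pics/w1.png

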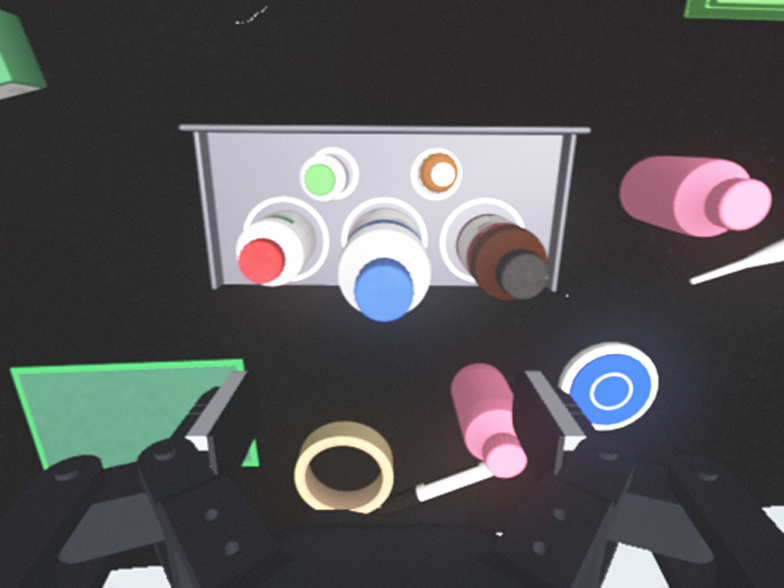

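The wrist view shows the blue cap at (384,289), the red at (262,260), the green at (319,179) and the pad ring at (611,391). The fingers straddle the diluent. I'll triangulate these against the top view.

Run:
```python
from h import *
T=np.load("top0.npz");W=np.load("w1.npz")
c=lambda p,s,o:((p[0]+.5)/s-.5+o[0],(p[1]+.5)/s-.5+o[1])
tc=lambda *p:c(p,5,(230,160));w=lambda *p:c(p,1.4,(0,0))
for n,a,b in(("blue",tc(370,223),(384,289)),("red",tc(168,197),(262,260)),("green",tc(270,107),(319,179)),("pad",w(552,406),(611,391))): print(n,tri([T,W],[a,w(*b)]))
```

```text
blue (array([ 0.5948, -0.023 ,  0.1265]), [0.0001, 0.0001])
red (array([0.6134, 0.0561, 0.0907]), [0.0, 0.0])
green (array([0.6588, 0.015 , 0.0581]), [0.0001, 0.0001])
pad (array([ 0.4324, -0.2164,  0.0097]), [0.0003, 0.0003])
```

jog_arm(plan="0 0 0.2 0 0 0 1;0 0 0.4 0 0 0 1;0 0 0.6 0 0 0 1;0 0 0.8 0 0 0 0.9;0 0 0.9 0 0 0 0.8;0 0 1 0 0 0 0.7;0 0 1 0 0 0 0.7;0 0 1 0 0 0 0.7")

```text
t: 2.9
ee_pos: [0.5924, -0.026, 0.2847]
eef_rot: [0.998, -0.065, -0.0, 0.0]
wrist_force: [-0.3, 0.2, 0.8]
grip_width: 0.0597
gripper_force: 0.0
```

jog_arm(plan="0.005 0 0.02 0 0 0 0.6;0.005 0 0.04 0 0 0 0.4;0.005 0 0.04 0 0 0 0.2;0.005 0 0.04 0 0 0 0;0.005 0 0.04 0 0 0 0;0.005 0 0.04 0 0 0 0;0.005 0 0.04 0 0 0 0;0.005 0 0.04 0 0 0 0;0.005 0 0.04 0 0 0 0", grip_force=40)

```text
t: 3.65
ee_pos: [0.5952, -0.023, 0.2836]
eef_rot: [0.998, -0.063, 0.004, -0.001]
wrist_force: [0.1, 2.1, 6.8]
grip_width: 0.0352
gripper_force: 34.7
```

jog_arm(plan="0 0 -0.03 0 0 0 0;0 0 -0.1 0 0 0 0;0 0 -0.2 0 0 0 0;0 0 -0.32 0 0 0 0;0 0 -0.44 0 0 0 0;0 0 -0.56 0 0 0 0;0 0 -0.68 0 0 0 0;0 0 -0.8 0 0 0 0;0 0 -0.9 0 0 0 0;0 0 -0.97 0 0 0 0;0 0 -1 0 0 0 0;0 0 -1 0 0 0 0")

```text
t: 4.65
ee_pos: [0.5931, -0.0251, 0.401]
eef_rot: [0.998, -0.064, 0.001, 0.0]
wrist_force: [-0.5, 0.2, -2.2]
grip_width: 0.0349
gripper_force: 37.6
```

jog_arm(plan="-0.02 -0.03 0 0 0 0 0;-0.06 -0.1 0 0 0 0 0;-0.12 -0.2 0 0 0 0 0;-0.18 -0.3 0 0 0 0 0;-0.24 -0.4 0 0 0 0 0;-0.3 -0.5 0 0 0 0 0;-0.36 -0.6 0 0 0 0 0;-0.42 -0.7 0 0 0 0 0;-0.49 -0.82 0 0 0 0 0")

```text
t: 5.4
ee_pos: [0.5466, 0.0811, 0.4]
eef_rot: [0.998, -0.064, 0.0, 0.0]
wrist_force: [-0.4, 0.0, -4.0]
grip_width: 0.0351
gripper_force: 37.6
```

jog_arm(plan="-0.06 -0.1 0 0 0 0 0;-0.12 -0.2 0 0 0 0 0;-0.18 -0.3 0 0 0 0 0;-0.24 -0.4 0 0 0 0 0;-0.3 -0.5 0 0 0 0 0;-0.36 -0.6 0 0 0 0 0;-0.42 -0.7 0 0 0 0 0;-0.49 -0.82 0 0 0 0 0")

```text
t: 6.07
ee_pos: [0.5008, 0.1859, 0.4]
eef_rot: [0.998, -0.064, 0.0, 0.0]
wrist_force: [0.0, 0.2, -3.5]
grip_width: 0.0352
gripper_force: 37.6
```

jog_arm(plan="-0.06 -0.1 0 0 0 0 0;-0.12 -0.2 0 0 0 0 0;-0.18 -0.3 0 0 0 0 0;-0.24 -0.4 0 0 0 0 0;-0.3 -0.5 0 0 0 0 0;-0.36 -0.6 0 0 0 0 0;-0.42 -0.7 0 0 0 0 0;-0.47 -0.79 0 0 0 0 0;-0.49 -0.82 0 0 0 0 0;-0.49 -0.82 0 0 0 0 0;-0.49 -0.82 0 0 0 0 0")

```text
t: 6.98
ee_pos: [0.4555, 0.2903, 0.3999]
eef_rot: [0.998, -0.064, 0.0, 0.0]
wrist_force: [0.1, -0.1, -3.0]
grip_width: 0.0348
gripper_force: 37.7
```

jog_arm(plan="0 0 0.1 0 0 0 0;0 0 0.2 0 0 0 0;0 0 0.3 0 0 0 0;0 0 0.4 0 0 0 0;0 0 0.5 0 0 0 0;0 0 0.6 0 0 0 0;0 0 0.7 0 0 0 0;0 0 0.8 0 0 0 0;0 0 0.86 0 0 0 0;0 0 0.9 0 0 0 0;0 0 0.92 0 0 0 0;0 0 0.92 0 0 0 0")

```text
t: 7.98
ee_pos: [0.4557, 0.2904, 0.2891]
eef_rot: [0.998, -0.064, -0.0, 0.0]
wrist_force: [-0.3, 0.7, -2.5]
grip_width: 0.0349
gripper_force: 37.7
```

Run:
```python
from station import env
import cv2,numpy as np
a=env.grab_frame("side")["color"][100:300,120:320,::-1];b=env.grab_frame("top")["color"][170:370,100:300,::-1]
cv2.imwrite("pics/p1.png",cv2.resize(np.hstack([a,b]),(800,400),interpolation=cv2.INTER_CUBIC))
```

```text
(no output)
```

View pics/p1.png

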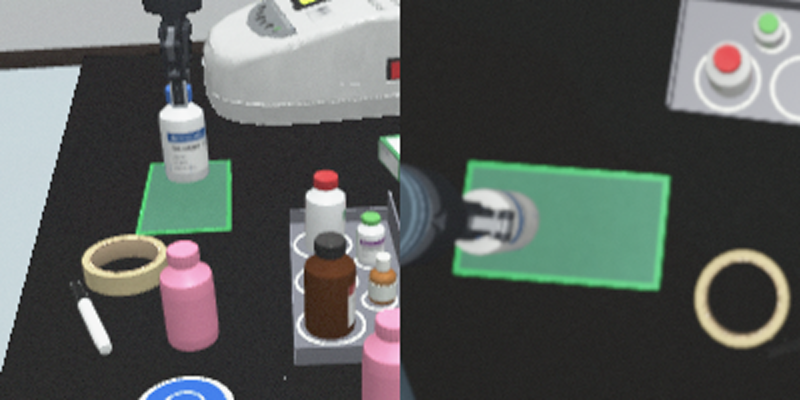

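The diluent hangs upright over the far half of the mat, and the red, green and brown things in the bay are undisturbed. Next I set it down.

jog_arm(plan="0 0 0.02 0 0 0 0;0 0 0.04 0 0 0 0;0 0 0.055 0 0 0 0;0 0 0.06 0 0 0 0;0 0 0.06 0 0 0 0;0 0 0.06 0 0 0 0")

```text
t: 8.58
ee_pos: [0.4562, 0.2906, 0.2834]
eef_rot: [0.998, -0.064, 0.001, -0.0]
wrist_force: [-1.2, -0.7, 5.0]
grip_width: 0.0352
gripper_force: 39.3
```

jog_arm(plan="0 0 0 0 0 0 0.5;0 0 0 0 0 0 0.6;0 0 0 0 0 0 0.7;0 0 0 0 0 0 0.7;0 0 0 0 0 0 0.7;0 0 -0.1 0 0 0 0.7;0 0 -0.3 0 0 0 0.7;0 0 -0.5 0 0 0 0.7;0 0 -0.7 0 0 0 0.7;0 0 -0.7 0 0 0 0.7")

```text
t: 9.42
ee_pos: [0.4573, 0.2921, 0.3726]
eef_rot: [0.998, -0.064, 0.005, -0.003]
wrist_force: [0.2, 0.3, 0.5]
grip_width: 0.0602
gripper_force: 0.0
```

jog_arm(plan="0.2 0.22 0 0 0 0 0.7;0.4 0.44 0 0 0 0 0.7;0.6 0.66 0 0 0 0 0.7;0.77 0.88 0 0 0 0 0.7")

```text
t: 9.75
ee_pos: [0.5349, 0.1723, 0.367]
eef_rot: [0.998, -0.064, 0.001, -0.0]
wrist_force: [0.6, 0.4, 0.7]
grip_width: 0.0597
gripper_force: 0.0
```

jog_arm(plan="0.2 0.22 0 0 0 0 0.7;0.4 0.44 0 0 0 0 0.7;0.6 0.66 0 0 0 0 0.7;0.77 0.88 0 0 0 0 0.7;0.77 0.88 0 0 0 0 0.7;0.77 0.88 0 0 0 0 0.7")

```text
t: 10.25
ee_pos: [0.613, 0.0533, 0.3662]
eef_rot: [0.998, -0.067, -0.0, 0.001]
wrist_force: [-0.2, 0.1, -0.8]
grip_width: 0.0599
gripper_force: 0.0
```

jog_arm(plan="0 -0.02 0.2 0 0 0 0.7;0 -0.02 0.4 0 0 0 0.7;0 -0.02 0.6 0 0 0 0.7;0 -0.02 0.75 0 0 0 0.7;0 -0.02 0.85 0 0 0 0.6;0 -0.02 0.93 0 0 0 0.6;0 -0.02 0.93 0 0 0 0.6;0 -0.02 0.93 0 0 0 0.6")

```text
t: 10.92
ee_pos: [0.6123, 0.0603, 0.255]
eef_rot: [0.998, -0.064, 0.0, -0.0]
wrist_force: [-0.3, -0.1, 0.5]
grip_width: 0.051
gripper_force: 0.0
```

jog_arm(plan="0 0 0 0 0 0 0.4;0 0 0 0 0 0 0.2;0 0 0 0 0 0 0;0 0 0 0 0 0 0;0 0 0 0 0 0 0;0 0 0 0 0 0 0;0 0 0 0 0 0 0")

```text
t: 11.5
ee_pos: [0.6133, 0.0595, 0.2565]
eef_rot: [0.998, -0.064, 0.002, -0.0]
wrist_force: [-0.3, -0.5, 5.6]
grip_width: 0.0279
gripper_force: 40.1
```

jog_arm(plan="0 0 -0.03 0 0 0 0;0 0 -0.1 0 0 0 0;0 0 -0.2 0 0 0 0;0 0 -0.32 0 0 0 0;0 0 -0.44 0 0 0 0;0 0 -0.56 0 0 0 0;0 0 -0.68 0 0 0 0;0 0 -0.8 0 0 0 0;0 0 -0.9 0 0 0 0;0 0 -0.97 0 0 0 0;0 0 -1 0 0 0 0;0 0 -1 0 0 0 0")

```text
t: 12.5
ee_pos: [0.6125, 0.0597, 0.3759]
eef_rot: [0.998, -0.064, 0.001, -0.0]
wrist_force: [-0.1, 0.3, -1.1]
grip_width: 0.0278
gripper_force: 39.6
```

Run:
```python
from station import env
import cv2,numpy as np
a=env.grab_frame("side")["color"][100:300,220:420,::-1];b=env.grab_frame("wrist")["color"][:,:,::-1]
cv2.imwrite("pics/p2.png",np.hstack([cv2.resize(a,(400,400),interpolation=cv2.INTER_CUBIC),cv2.resize(b,(400,400))]))
```

```text
(no output)
```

View pics/p2.png

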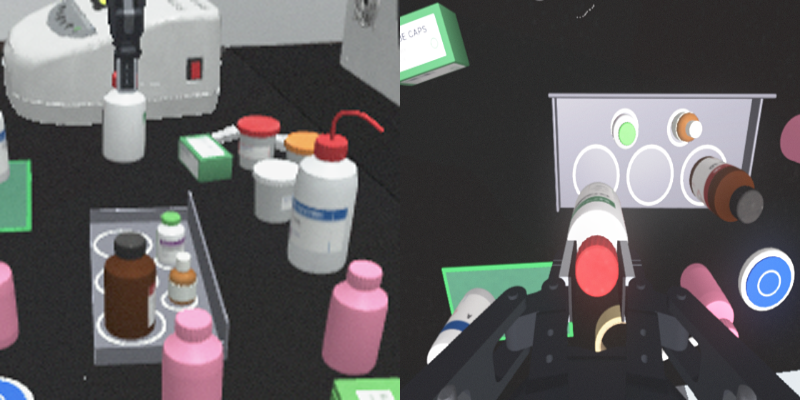

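The clean bottle hangs upright in the grip (left half, about (123,120)). The vials and the lyse stand as before, and both rings are now free.

jog_arm(plan="-0.04 -0.02 0 0 0 0 0;-0.11 -0.06 0 0 0 0 0;-0.2 -0.11 0 0 0 0 0;-0.29 -0.16 0 0 0 0 0;-0.38 -0.21 0 0 0 0 0;-0.47 -0.27 0 0 0 0 0;-0.56 -0.32 0 0 0 0 0;-0.65 -0.37 0 0 0 0 0;-0.74 -0.43 0 0 0 0 0")

```text
t: 13.35
ee_pos: [0.5296, 0.1228, 0.3748]
eef_rot: [0.998, -0.064, 0.0, 0.0]
wrist_force: [-0.3, 1.6, -1.1]
grip_width: 0.0277
gripper_force: 39.6
```

jog_arm(plan="-0.1 -0.05 0 0 0 0 0;-0.2 -0.11 0 0 0 0 0;-0.29 -0.16 0 0 0 0 0;-0.38 -0.21 0 0 0 0 0;-0.47 -0.27 0 0 0 0 0;-0.56 -0.32 0 0 0 0 0;-0.65 -0.37 0 0 0 0 0;-0.71 -0.41 0 0 0 0 0;-0.75 -0.43 0 0 0 0 0;-0.75 -0.43 0 0 0 0 0;-0.75 -0.43 0 0 0 0 0")

```text
t: 14.27
ee_pos: [0.4482, 0.1848, 0.3748]
eef_rot: [0.998, -0.064, 0.0, 0.0]
wrist_force: [-0.4, 0.0, -0.7]
grip_width: 0.0282
gripper_force: 39.6
```

jog_arm(plan="0 0 0.1 0 0 0 0;0 0 0.2 0 0 0 0;0 0 0.3 0 0 0 0;0 0 0.4 0 0 0 0;0 0 0.5 0 0 0 0;0 0 0.6 0 0 0 0;0 0 0.7 0 0 0 0;0 0 0.8 0 0 0 0;0 0 0.86 0 0 0 0;0 0 0.9 0 0 0 0;0 0 0.93 0 0 0 0;0 0 0.93 0 0 0 0")

```text
t: 15.27
ee_pos: [0.448, 0.1848, 0.2625]
eef_rot: [0.998, -0.064, -0.0, 0.0]
wrist_force: [-0.2, -0.4, -0.5]
grip_width: 0.0278
gripper_force: 39.6
```

jog_arm(plan="0 0 0.02 0 0 0 0;0 0 0.04 0 0 0 0;0 0 0.06 0 0 0 0;0 0 0.07 0 0 0 0;0 0 0.07 0 0 0 0;0 0 0.07 0 0 0 0")

```text
t: 15.77
ee_pos: [0.4487, 0.1849, 0.2554]
eef_rot: [0.998, -0.064, 0.001, -0.0]
wrist_force: [0.2, -1.6, 3.8]
grip_width: 0.0282
gripper_force: 40.0
```

jog_arm(plan="0 0 0 0 0 0 0.4;0 0 0 0 0 0 0.5;0 0 0 0 0 0 0.6;0 0 0 0 0 0 0.6;0 0 0 0 0 0 0.6;0 0 -0.1 0 0 0 0.6;0 0 -0.3 0 0 0 0.6;0 0 -0.5 0 0 0 0.6;0 0 -0.7 0 0 0 0.6;0 0 -0.7 0 0 0 0.6")

```text
t: 16.6
ee_pos: [0.4502, 0.1862, 0.3445]
eef_rot: [0.998, -0.064, 0.005, -0.002]
wrist_force: [1.7, 1.1, 0.6]
grip_width: 0.0513
gripper_force: 0.0
```

jog_arm(plan="0.24 0.15 0 0 0 0 0.6;0.48 0.3 0 0 0 0 0.6;0.72 0.45 0 0 0 0 0.6;0.95 0.59 0 0 0 0 0.6")

```text
t: 16.93
ee_pos: [0.5532, 0.0988, 0.3393]
eef_rot: [0.998, -0.064, 0.0, 0.0]
wrist_force: [-0.5, 0.1, 0.2]
grip_width: 0.0513
gripper_force: 0.0
```

jog_arm(plan="0.24 0.15 0 0 0 0 0.6;0.48 0.3 0 0 0 0 0.6;0.72 0.45 0 0 0 0 0.6;0.95 0.59 0 0 0 0 0.6;0.95 0.59 0 0 0 0 0.6;0.95 0.59 0 0 0 0 0.6;0.95 0.59 0 0 0 0 0.6")

```text
t: 17.52
ee_pos: [0.6558, 0.0157, 0.3384]
eef_rot: [0.998, -0.064, -0.001, -0.0]
wrist_force: [-0.3, 0.1, -0.2]
grip_width: 0.0513
gripper_force: 0.0
```

Run:
```python
from station import env
import cv2,numpy as np
b=env.grab_frame("wrist");a=env.grab_frame("top");np.savez("w2.npz",**b);np.savez("t2.npz",**a)
cv2.imwrite("pics/p3.png",np.hstack([cv2.resize(a["color"][:,:,::-1][240:340,110:250],(400,286),interpolation=cv2.INTER_CUBIC),cv2.resize(b["color"][:,:,::-1],(400,300))[:286]]))
```

```text
(no output)
```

View pics/p3.png

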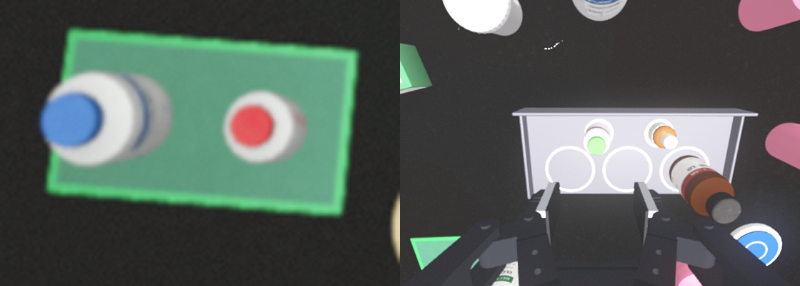

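Both bottles stand upright on the mat. The green vial sits in place just ahead of the open fingers, at (597,143) in the right half.

jog_arm(plan="0.02 0 0.2 0 0 0 0.6;0.02 0 0.4 0 0 0 0.6;0.02 0 0.6 0 0 0 0.6;0.02 0 0.8 0 0 0 0.6;0.02 0 0.9 0 0 0 0.6;0.02 0 1 0 0 0 0.6;0.02 0 1 0 0 0 0.6")

```text
t: 18.2
ee_pos: [0.657, 0.0157, 0.2164]
eef_rot: [0.998, -0.063, -0.002, 0.0]
wrist_force: [-0.2, 0.3, 0.1]
grip_width: 0.0509
gripper_force: 0.0
```

jog_arm(plan="0 0 0.06 0 0 0 0.6;0 0 0.12 0 0 0 0.6;0 0 0.18 0 0 0 0.6;0 0 0.24 0 0 0 0.6;0 0 0.3 0 0 0 0.6;0 0 0.3 0 0 0 0.6;0 0 0.3 0 0 0 0.6")

```text
t: 18.78
ee_pos: [0.6582, 0.0148, 0.1819]
eef_rot: [0.998, -0.064, -0.001, 0.0]
wrist_force: [-0.2, 0.3, -0.0]
grip_width: 0.0511
gripper_force: 0.0
```

Close on the vial gently, then lift.

jog_arm(plan="0 0 0 0 0 0 0.45;0 0 0 0 0 0 0.4;0 0 0 0 0 0 0.3;0 0 0 0 0 0 0.2;0 0 0 0 0 0 0.1;0 0 0 0 0 0 0;0 0 0 0 0 0 0", grip_force=25)

```text
t: 19.37
ee_pos: [0.6589, 0.015, 0.1833]
eef_rot: [0.998, -0.064, 0.001, -0.0]
wrist_force: [0.5, 0.2, 2.5]
grip_width: 0.0311
gripper_force: 25.5
```

jog_arm(plan="0 0 -0.03 0 0 0 0;0 0 -0.1 0 0 0 0;0 0 -0.2 0 0 0 0;0 0 -0.32 0 0 0 0;0 0 -0.44 0 0 0 0;0 0 -0.56 0 0 0 0;0 0 -0.68 0 0 0 0;0 0 -0.8 0 0 0 0;0 0 -0.9 0 0 0 0;0 0 -0.97 0 0 0 0;0 0 -1 0 0 0 0;0 0 -1 0 0 0 0")

```text
t: 20.37
ee_pos: [0.6589, 0.015, 0.304]
eef_rot: [0.998, -0.064, 0.001, -0.0]
wrist_force: [0.1, 0.4, -0.6]
grip_width: 0.0316
gripper_force: 25.4
```

jog_arm(plan="-0.02 0.02 -0.1 0 0 0 0;-0.06 0.08 -0.2 0 0 0 0;-0.14 0.18 -0.28 0 0 0 0;-0.22 0.28 -0.33 0 0 0 0;-0.3 0.39 -0.33 0 0 0 0;-0.38 0.5 -0.33 0 0 0 0;-0.46 0.61 -0.33 0 0 0 0;-0.54 0.72 -0.33 0 0 0 0")

```text
t: 21.03
ee_pos: [0.5822, -0.0637, 0.3429]
eef_rot: [0.998, -0.064, -0.0, 0.0]
wrist_force: [0.1, -0.1, 0.3]
grip_width: 0.0319
gripper_force: 25.4
```

jog_arm(plan="-0.09 0.12 0 0 0 0 0;-0.18 0.24 0 0 0 0 0;-0.27 0.36 0 0 0 0 0;-0.36 0.48 0 0 0 0 0;-0.45 0.6 0 0 0 0 0;-0.54 0.72 0 0 0 0 0")

```text
t: 21.53
ee_pos: [0.5066, -0.141, 0.3426]
eef_rot: [0.998, -0.064, -0.0, 0.0]
wrist_force: [0.4, -1.6, -0.7]
grip_width: 0.0313
gripper_force: 25.4
```

jog_arm(plan="-0.09 0.12 0 0 0 0 0;-0.18 0.24 0 0 0 0 0;-0.27 0.36 0 0 0 0 0;-0.36 0.48 0 0 0 0 0;-0.45 0.6 0 0 0 0 0;-0.52 0.69 0 0 0 0 0;-0.54 0.71 0 0 0 0 0;-0.54 0.71 0 0 0 0 0;-0.54 0.71 0 0 0 0 0")

```text
t: 22.28
ee_pos: [0.4329, -0.2158, 0.3426]
eef_rot: [0.998, -0.064, 0.0, -0.0]
wrist_force: [1.1, 0.1, -0.5]
grip_width: 0.0314
gripper_force: 25.4
```

jog_arm(plan="0 0 0.1 0 0 0 0;0 0 0.2 0 0 0 0;0 0 0.3 0 0 0 0;0 0 0.4 0 0 0 0;0 0 0.5 0 0 0 0;0 0 0.6 0 0 0 0;0 0 0.7 0 0 0 0;0 0 0.8 0 0 0 0;0 0 0.9 0 0 0 0;0 0 1 0 0 0 0;0 0 1 0 0 0 0")

```text
t: 23.2
ee_pos: [0.4327, -0.2144, 0.2203]
eef_rot: [0.998, -0.063, -0.002, -0.001]
wrist_force: [-0.5, -0.4, -0.3]
grip_width: 0.0317
gripper_force: 25.4
```

jog_arm(plan="0 0 0.05 0 0 0 0;0 0 0.1 0 0 0 0;0 0 0.15 0 0 0 0;0 0 0.18 0 0 0 0;0 0 0.18 0 0 0 0;0 0 0.18 0 0 0 0")

```text
t: 23.7
ee_pos: [0.4327, -0.2161, 0.2006]
eef_rot: [0.998, -0.064, -0.0, -0.0]
wrist_force: [0.2, 0.7, -0.8]
grip_width: 0.0312
gripper_force: 25.4
```

Run:
```python
from station import env
import cv2,numpy as np
a=env.grab_frame("side")["color"][240:340,140:280,::-1];b=env.grab_frame("wrist")["color"][:,:,::-1]
cv2.imwrite("pics/p4.png",np.hstack([cv2.resize(a,(400,300),interpolation=cv2.INTER_CUBIC),cv2.resize(b,(400,300))]))
```

```text
(no output)
```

View pics/p4.png

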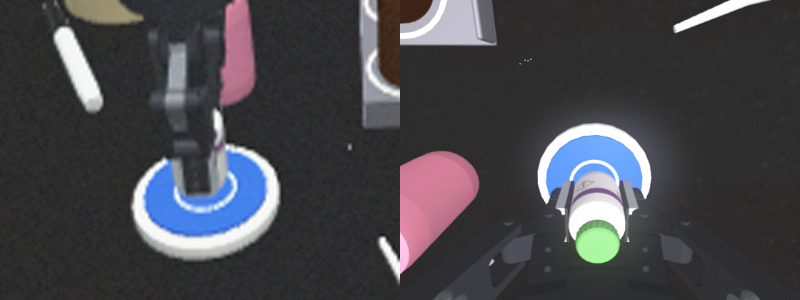

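The vial hangs upright just over the white ring, centred on it in both views. I lower it until it touches.

jog_arm(plan="0 0 0.02 0 0 0 0;0 0 0.04 0 0 0 0;0 0 0.06 0 0 0 0;0 0 0.075 0 0 0 0;0 0 0.075 0 0 0 0;0 0 0.075 0 0 0 0")

```text
t: 24.3
ee_pos: [0.4329, -0.2161, 0.1921]
eef_rot: [0.998, -0.064, -0.0, 0.0]
wrist_force: [-0.8, 0.9, 4.7]
grip_width: 0.0318
gripper_force: 25.6
```

jog_arm(plan="0 0 0 0 0 0 0.45;0 0 0 0 0 0 0.6;0 0 0 0 0 0 0.6;0 0 0 0 0 0 0.6;0 0 0 0 0 0 0.6;0 0 -0.1 0 0 0 0.6;0 0 -0.3 0 0 0 0.6;0 0 -0.5 0 0 0 0.6;0 0 -0.75 0 0 0 0.6;0 0 -1 0 0 0 0.6;0 0 -1 0 0 0 0.6")

```text
t: 25.22
ee_pos: [0.4354, -0.2171, 0.3177]
eef_rot: [0.998, -0.064, 0.006, 0.002]
wrist_force: [0.6, -0.8, 1.0]
grip_width: 0.0514
gripper_force: 0.0
```

jog_arm(plan="-0.02 -0.2 -0.2 0 0 0 0.6;-0.04 -0.4 -0.3 0 0 0 0.6;-0.06 -0.6 -0.3 0 0 0 0.6;-0.07 -0.83 -0.3 0 0 0 0.6")

```text
t: 25.55
ee_pos: [0.4372, -0.1161, 0.3485]
eef_rot: [0.998, -0.065, 0.001, 0.001]
wrist_force: [-0.8, -0.0, 0.2]
grip_width: 0.0515
gripper_force: 0.0
```

Run:
```python
from station import env
import cv2,numpy as np
from h import *
a=env.grab_frame("side");b=env.grab_frame("top");np.savez("s3.npz",**a);np.savez("t3.npz",**b)
cv2.imwrite("pics/p5.png",np.hstack([cv2.resize(a["color"][235:335,160:260,::-1],(400,400),interpolation=cv2.INTER_CUBIC),cv2.resize(b["color"][240:340,340:440,::-1],(400,400),interpolation=cv2.INTER_CUBIC)]))
```

```text
(no output)
```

View pics/p5.png

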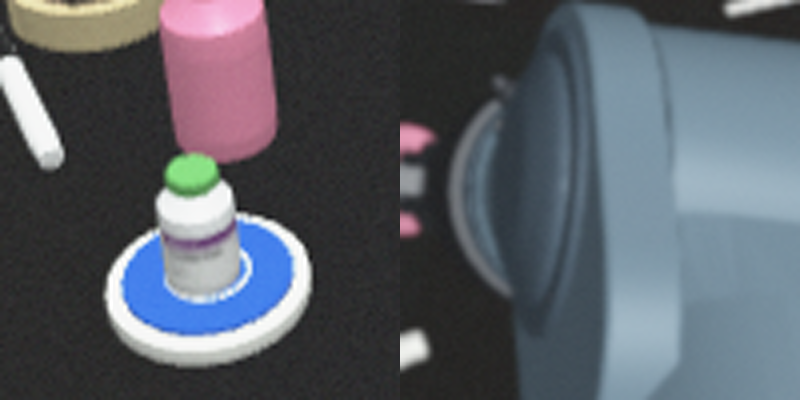

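The vial stands upright on the pad, within the ring and perhaps 3 mm toward -x. The arm hides it from above, so I go on toward the mat and then measure.

jog_arm(plan="-0.02 -0.2 0 0 0 0 0.6;-0.04 -0.4 0 0 0 0 0.6;-0.06 -0.6 0 0 0 0 0.6;-0.07 -0.83 0 0 0 0 0.6")

```text
t: 25.98
ee_pos: [0.4411, -0.0167, 0.3471]
eef_rot: [0.998, -0.065, -0.0, 0.0]
wrist_force: [1.0, -0.2, -0.1]
grip_width: 0.0515
gripper_force: 0.0
```

jog_arm(plan="-0.02 -0.2 0 0 0 0 0.6;-0.04 -0.4 0 0 0 0 0.6;-0.06 -0.6 0 0 0 0 0.6;-0.08 -0.83 0 0 0 0 0.6")

```text
t: 26.32
ee_pos: [0.4447, 0.0834, 0.3472]
eef_rot: [0.998, -0.065, -0.0, 0.0]
wrist_force: [0.7, 0.3, -0.7]
grip_width: 0.0512
gripper_force: 0.0
```

jog_arm(plan="-0.02 -0.2 0 0 0 0 0.6;-0.04 -0.4 0 0 0 0 0.6;-0.06 -0.6 0 0 0 0 0.6;-0.08 -0.83 0 0 0 0 0.6;-0.08 -0.83 0 0 0 0 0.6;-0.08 -0.83 0 0 0 0 0.6")

```text
t: 26.82
ee_pos: [0.4479, 0.185, 0.3474]
eef_rot: [0.998, -0.062, -0.0, -0.0]
wrist_force: [0.5, -0.7, -0.5]
grip_width: 0.0515
gripper_force: 0.0
```

Run:
```python
from station import env
import cv2,numpy as np
from h import *
b=env.grab_frame("top");np.savez("t3.npz",**b);a=np.load("s3.npz")
def green(f,x0,x1,y0,y1):
    c=f["color"][y0:y1,x0:x1].astype(int);m=(c[...,1]-np.maximum(c[...,0],c[...,2])>25)&(c[...,1]>90);y,x=np.nonzero(m);return len(x),x.mean()+x0,y.mean()+y0
n,u,v=green(b,360,430,250,330);print(n,u,v,atz(b,(u,v),.071))
cv2.imwrite("pics/p6.png",cv2.resize(b["color"][250:330,355:435,::-1],(480,480),interpolation=cv2.INTER_CUBIC))
t0=np.load("t2.npz");T0=np.load("top0.npz")
print(green(T0,260,300,170,195)[1:], "ref vial orig .658,.015:",atz(T0,green(T0,260,300,170,195)[1:],.062))
def bl(f):
    c=f["color"][250:330,355:435].astype(int);m=(c[...,2]-c[...,0]>60);y,x=np.nonzero(m);return (x.min()+x.max())/2+355,(y.min()+y.max())/2+250
print("pad",atz(T0,bl(T0),.013))
```

```text
100 402.11 290.79 [ 0.43104231 -0.21553247  0.071     ]
(np.float64(283.64772727272725), np.float64(181.0909090909091)) ref vial orig .658,.015: [0.65763415 0.01499854 0.062     ]
pad [ 0.43305505 -0.21505128  0.013     ]
```

View pics/p6.png

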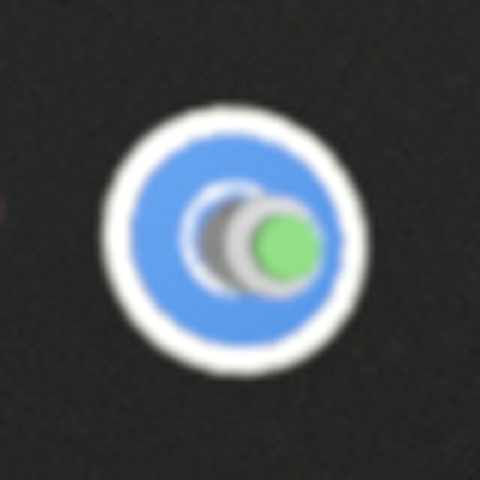

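The vial is within 2 mm of the pad's middle. The next step is to regrip the clean bottle and take it back.

jog_arm(plan="0.005 0 0.15 0 0 0 0.6;0.005 0 0.3 0 0 0 0.6;0.005 0 0.45 0 0 0 0.6;0.005 0 0.6 0 0 0 0.6;0.005 0 0.7 0 0 0 0.6;0.005 0 0.77 0 0 0 0.6;0.005 0 0.77 0 0 0 0.6;0.005 0 0.77 0 0 0 0.6;0.005 0 0.77 0 0 0 0.6")

```text
t: 27.62
ee_pos: [0.4492, 0.1836, 0.2561]
eef_rot: [0.998, -0.064, 0.001, -0.0]
wrist_force: [0.5, 0.0, 0.3]
grip_width: 0.0515
gripper_force: 0.0
```

jog_arm(plan="0 0 0 0 0 0 0.45;0 0 0 0 0 0 0.3;0 0 0 0 0 0 0.15;0 0 0 0 0 0 0;0 0 0 0 0 0 0;0 0 0 0 0 0 0;0 0 0 0 0 0 0;0 0 0 0 0 0 0", grip_force=40)

```text
t: 28.28
ee_pos: [0.4494, 0.1838, 0.2564]
eef_rot: [0.998, -0.064, 0.001, -0.0]
wrist_force: [-0.1, -0.6, 5.5]
grip_width: 0.0277
gripper_force: 39.4
```

jog_arm(plan="0 0 -0.03 0 0 0 0;0 0 -0.1 0 0 0 0;0 0 -0.2 0 0 0 0;0 0 -0.32 0 0 0 0;0 0 -0.44 0 0 0 0;0 0 -0.56 0 0 0 0;0 0 -0.68 0 0 0 0;0 0 -0.8 0 0 0 0;0 0 -0.9 0 0 0 0;0 0 -0.97 0 0 0 0;0 0 -1 0 0 0 0;0 0 -1 0 0 0 0")

```text
t: 29.28
ee_pos: [0.4488, 0.1837, 0.3763]
eef_rot: [0.998, -0.064, 0.001, -0.0]
wrist_force: [0.1, 0.0, -0.7]
grip_width: 0.0279
gripper_force: 39.5
```

jog_arm(plan="0.04 0.02 0 0 0 0 0;0.11 0.06 0 0 0 0 0;0.2 0.11 0 0 0 0 0;0.29 0.16 0 0 0 0 0;0.38 0.21 0 0 0 0 0;0.47 0.27 0 0 0 0 0;0.56 0.32 0 0 0 0 0;0.65 0.37 0 0 0 0 0;0.74 0.43 0 0 0 0 0")

```text
t: 30.03
ee_pos: [0.5312, 0.1202, 0.3752]
eef_rot: [0.998, -0.064, -0.0, -0.0]
wrist_force: [-0.2, 0.3, -0.4]
grip_width: 0.0279
gripper_force: 39.5
```

jog_arm(plan="0.1 0.05 0 0 0 0 0;0.2 0.11 0 0 0 0 0;0.29 0.16 0 0 0 0 0;0.38 0.21 0 0 0 0 0;0.47 0.27 0 0 0 0 0;0.56 0.32 0 0 0 0 0;0.65 0.37 0 0 0 0 0;0.71 0.41 0 0 0 0 0;0.735 0.435 0 0 0 0 0;0.735 0.435 0 0 0 0 0;0.735 0.435 0 0 0 0 0")

```text
t: 30.95
ee_pos: [0.6107, 0.058, 0.3751]
eef_rot: [0.998, -0.064, -0.0, -0.0]
wrist_force: [-0.4, 0.4, -1.7]
grip_width: 0.0277
gripper_force: 39.5
```

jog_arm(plan="0 0 0.1 0 0 0 0;0 0 0.2 0 0 0 0;0 0 0.3 0 0 0 0;0 0 0.4 0 0 0 0;0 0 0.5 0 0 0 0;0 0 0.6 0 0 0 0;0 0 0.7 0 0 0 0;0 0 0.8 0 0 0 0;0 0 0.86 0 0 0 0;0 0 0.9 0 0 0 0;0 0 0.9 0 0 0 0;0 0 0.9 0 0 0 0")

```text
t: 31.95
ee_pos: [0.611, 0.058, 0.2673]
eef_rot: [0.998, -0.064, 0.0, -0.0]
wrist_force: [-0.2, -0.3, -0.4]
grip_width: 0.0278
gripper_force: 39.5
```

jog_arm(plan="0 0 0.02 0 0 0 0;0 0 0.04 0 0 0 0;0 0 0.06 0 0 0 0;0 0 0.08 0 0 0 0;0 0 0.09 0 0 0 0;0 0 0.09 0 0 0 0;0 0 0.09 0 0 0 0")

```text
t: 32.53
ee_pos: [0.6115, 0.0578, 0.2575]
eef_rot: [0.998, -0.064, 0.001, 0.0]
wrist_force: [-0.6, -0.2, 4.1]
grip_width: 0.0279
gripper_force: 39.9
```

jog_arm(plan="0 0 0 0 0 0 0.4;0 0 0 0 0 0 0.5;0 0 0 0 0 0 0.6;0 0 0 0 0 0 0.6;0 0 0 0 0 0 0.6;0 0 -0.1 0 0 0 0.6;0 0 -0.3 0 0 0 0.6;0 0 -0.5 0 0 0 0.7;0 0 -0.75 0 0 0 0.7;0 0 -0.97 0 0 0 0.7;0 0 -0.97 0 0 0 0.7")

```text
t: 33.45
ee_pos: [0.6132, 0.059, 0.3809]
eef_rot: [0.998, -0.064, 0.007, -0.001]
wrist_force: [0.5, 0.3, 0.5]
grip_width: 0.0596
gripper_force: 0.0
```

jog_arm(plan="-0.2 -0.22 0 0 0 0 0.7;-0.4 -0.44 0 0 0 0 0.7;-0.6 -0.66 0 0 0 0 0.7;-0.765 -0.88 0 0 0 0 0.7")

```text
t: 33.78
ee_pos: [0.5317, 0.1757, 0.3735]
eef_rot: [0.998, -0.064, 0.0, 0.0]
wrist_force: [0.0, 0.4, 0.3]
grip_width: 0.0596
gripper_force: 0.0
```

jog_arm(plan="-0.2 -0.22 0 0 0 0 0.7;-0.4 -0.44 0 0 0 0 0.7;-0.6 -0.66 0 0 0 0 0.7;-0.765 -0.88 0 0 0 0 0.7;-0.765 -0.88 0 0 0 0 0.7;-0.765 -0.88 0 0 0 0 0.7;-0.765 -0.88 0 0 0 0 0.7")

```text
t: 34.37
ee_pos: [0.4559, 0.2908, 0.3732]
eef_rot: [0.998, -0.064, 0.0, 0.0]
wrist_force: [0.2, -0.1, -0.6]
grip_width: 0.0599
gripper_force: 0.0
```

Run:
```python
from station import env
import cv2,numpy as np
from h import *
f=env.grab_frame("top");c=f["color"].astype(int)
m=(c[...,0]-np.maximum(c[...,1],c[...,2])>60);m[:170]=0;m[245:]=0;m[:,:230]=0;m[:,300:]=0
y,x=np.nonzero(m);print(len(x),x.mean(),y.mean(),atz(f,(x.mean(),y.mean()),.099))
g=np.load("top0.npz");c=g["color"].astype(int)
m=(c[...,0]-np.maximum(c[...,1],c[...,2])>60);m[:170]=0;m[245:]=0;m[:,:230]=0;m[:,300:]=0
y,x=np.nonzero(m);print(len(x),atz(g,(x.mean(),y.mean()),.099))
```

```text
151 263.4569536423841 200.39735099337747 [0.60879712 0.05514745 0.099     ]
148 [0.61179898 0.05589629 0.099     ]
```

The clean bottle is back within 3 mm of where it stood. Now the diluent.

jog_arm(plan="0 0 0.15 0 0 0 0.7;0 0 0.3 0 0 0 0.7;0 0 0.45 0 0 0 0.7;0 0 0.6 0 0 0 0.7;0 0 0.7 0 0 0 0.7;0 0 0.75 0 0 0 0.7;0 0 0.75 0 0 0 0.7;0 0 0.75 0 0 0 0.7")

```text
t: 35.08
ee_pos: [0.4564, 0.2905, 0.2831]
eef_rot: [0.998, -0.065, 0.0, -0.0]
wrist_force: [0.6, 0.4, 0.7]
grip_width: 0.0602
gripper_force: 0.0
```

jog_arm(plan="0 0 0 0 0 0 0.55;0 0 0 0 0 0 0.4;0 0 0 0 0 0 0.2;0 0 0 0 0 0 0;0 0 0 0 0 0 0;0 0 0 0 0 0 0;0 0 0 0 0 0 0;0 0 0 0 0 0 0")

```text
t: 35.75
ee_pos: [0.4565, 0.2911, 0.2843]
eef_rot: [0.998, -0.064, 0.001, -0.0]
wrist_force: [-0.3, -1.4, 6.4]
grip_width: 0.0346
gripper_force: 39.0
```

jog_arm(plan="0 0 -0.03 0 0 0 0;0 0 -0.1 0 0 0 0;0 0 -0.2 0 0 0 0;0 0 -0.32 0 0 0 0;0 0 -0.44 0 0 0 0;0 0 -0.56 0 0 0 0;0 0 -0.68 0 0 0 0;0 0 -0.8 0 0 0 0;0 0 -0.9 0 0 0 0;0 0 -0.97 0 0 0 0;0 0 -1 0 0 0 0;0 0 -1 0 0 0 0")

```text
t: 36.75
ee_pos: [0.4559, 0.2911, 0.4039]
eef_rot: [0.998, -0.064, 0.001, -0.0]
wrist_force: [0.6, 0.9, -2.9]
grip_width: 0.0347
gripper_force: 38.5
```

jog_arm(plan="0.02 0.03 0 0 0 0 0;0.06 0.1 0 0 0 0 0;0.12 0.2 0 0 0 0 0;0.18 0.3 0 0 0 0 0;0.24 0.4 0 0 0 0 0;0.3 0.5 0 0 0 0 0;0.36 0.6 0 0 0 0 0;0.43 0.7 0 0 0 0 0;0.5 0.81 0 0 0 0 0")

```text
t: 37.5
ee_pos: [0.5031, 0.185, 0.4017]
eef_rot: [0.998, -0.064, -0.001, 0.001]
wrist_force: [-0.1, 0.3, -3.6]
grip_width: 0.0343
gripper_force: 38.5
```

jog_arm(plan="0.06 0.1 0 0 0 0 0;0.12 0.2 0 0 0 0 0;0.18 0.3 0 0 0 0 0;0.24 0.4 0 0 0 0 0;0.3 0.5 0 0 0 0 0;0.36 0.6 0 0 0 0 0;0.43 0.7 0 0 0 0 0;0.5 0.81 0 0 0 0 0")

```text
t: 38.17
ee_pos: [0.5499, 0.081, 0.4016]
eef_rot: [0.998, -0.064, -0.001, 0.0]
wrist_force: [-0.5, 0.1, -2.7]
grip_width: 0.0347
gripper_force: 38.5
```

jog_arm(plan="0.06 0.1 0 0 0 0 0;0.12 0.2 0 0 0 0 0;0.18 0.3 0 0 0 0 0;0.24 0.4 0 0 0 0 0;0.3 0.5 0 0 0 0 0;0.36 0.6 0 0 0 0 0;0.43 0.7 0 0 0 0 0;0.48 0.78 0 0 0 0 0;0.5 0.81 0 0 0 0 0;0.5 0.81 0 0 0 0 0;0.5 0.81 0 0 0 0 0")

```text
t: 39.08
ee_pos: [0.597, -0.021, 0.4028]
eef_rot: [0.998, -0.064, -0.0, -0.0]
wrist_force: [0.1, 0.5, -3.2]
grip_width: 0.0347
gripper_force: 38.5
```

jog_arm(plan="0 0.01 0.1 0 0 0 0;0 0.01 0.2 0 0 0 0;0 0.01 0.3 0 0 0 0;0 0.01 0.4 0 0 0 0;0 0.01 0.5 0 0 0 0;0 0.01 0.6 0 0 0 0;0 0.01 0.7 0 0 0 0;0 0.01 0.8 0 0 0 0;0 0.01 0.86 0 0 0 0;0 0.01 0.9 0 0 0 0;0 0.01 0.9 0 0 0 0;0 0.01 0.9 0 0 0 0")

```text
t: 40.08
ee_pos: [0.5971, -0.0225, 0.2949]
eef_rot: [0.998, -0.064, 0.0, -0.0]
wrist_force: [0.6, -0.1, -3.4]
grip_width: 0.0347
gripper_force: 38.5
```

jog_arm(plan="0 0 0.02 0 0 0 0;0 0 0.04 0 0 0 0;0 0 0.055 0 0 0 0;0 0 0.07 0 0 0 0;0 0 0.08 0 0 0 0;0 0 0.08 0 0 0 0;0 0 0.08 0 0 0 0")

```text
t: 40.67
ee_pos: [0.597, -0.0226, 0.2855]
eef_rot: [0.998, -0.064, 0.0, 0.0]
wrist_force: [1.0, -0.1, -2.4]
grip_width: 0.0347
gripper_force: 38.6
```

Not quite in contact yet, so I go a little lower.

jog_arm(plan="0 0 0.01 0 0 0 0;0 0 0.015 0 0 0 0;0 0 0.015 0 0 0 0;0 0 0.015 0 0 0 0")

```text
t: 41.0
ee_pos: [0.5978, -0.0226, 0.2853]
eef_rot: [0.998, -0.064, 0.001, 0.0]
wrist_force: [-1.5, -0.9, 5.1]
grip_width: 0.0348
gripper_force: 39.5
```

Contact. I release, rise, and back off to a clear place.

jog_arm(plan="0 0 0 0 0 0 0.5;0 0 0 0 0 0 0.6;0 0 0 0 0 0 0.7;0 0 0 0 0 0 0.7;0 0 0 0 0 0 0.7;0 0 -0.1 0 0 0 0.7;0 0 -0.3 0 0 0 0.7;0 0 -0.5 0 0 0 0.7;0 0 -0.75 0 0 0 0.7;0 0 -1 0 0 0 0.7;0 0 -1 0 0 0 0.7")

```text
t: 41.92
ee_pos: [0.5993, -0.0219, 0.4121]
eef_rot: [0.998, -0.064, 0.007, -0.0]
wrist_force: [0.4, 0.7, 1.1]
grip_width: 0.0595
gripper_force: 0.0
```

jog_arm(plan="-0.25 -0.25 0 0 0 0 0.7;-0.5 -0.5 0 0 0 0 0.7;-0.75 -0.75 0 0 0 0 0.7;-1 -1 0 0 0 0 0.7;-1 -1 0 0 0 0 0.7")

```text
t: 42.33
ee_pos: [0.4881, 0.1202, 0.4043]
eef_rot: [0.998, -0.058, -0.001, -0.001]
wrist_force: [-0.4, 1.7, -0.5]
grip_width: 0.0599
gripper_force: 0.0
```

jog_arm(plan="0 -0.25 0 0 0 0 0.7;0 -0.5 0 0 0 0 0.7;0 -0.75 0 0 0 0 0.7;0 -1 0 0 0 0 0.7;0 -1 0 0 0 0 0.7;0 -1 0 0 0 0 0.7")

```text
t: 42.83
ee_pos: [0.508, 0.2333, 0.4042]
eef_rot: [0.998, -0.062, 0.0, -0.001]
wrist_force: [-0.1, -1.1, 0.0]
grip_width: 0.06
gripper_force: 0.0
```

Run:
```python
from station import env
import cv2,numpy as np
from h import *
f=env.grab_frame("top");s=env.grab_frame("side")
cv2.imwrite("pics/fin.png",np.hstack([cv2.resize(f["color"][150:330,210:440,::-1],(400,313),interpolation=cv2.INTER_CUBIC),cv2.resize(s["color"][150:340,170:400,::-1],(400,313),interpolation=cv2.INTER_CUBIC)]))
for g in(np.load("top0.npz"),f):
  c=g["color"].astype(int)
  for n,m,z in(("red",c[...,0]-np.maximum(c[...,1],c[...,2])>60,.099),("blue",c[...,2]-c[...,0]>60,.134)):
    m=m.copy();m[:170]=0;m[240:]=0;m[:,:240]=0;m[:,325:]=0
    y,x=np.nonzero(m);print(n,len(x),atz(g,(x.mean(),y.mean()),z).round(4))
```

```text
red 148 [0.6118 0.0559 0.099 ]
blue 251 [ 0.5931 -0.0223  0.134 ]
red 151 [0.6088 0.0551 0.099 ]
blue 253 [ 0.5911 -0.0227  0.134 ]
```

View pics/fin.png

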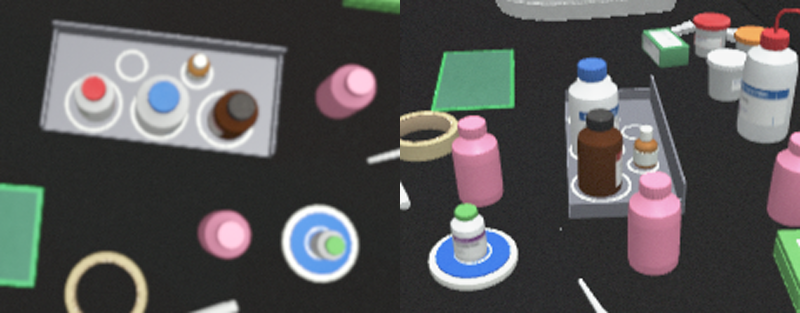

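The final view shows everything upright: the bottles are back on their rings (93,90) and (163,98), the vial is on the pad (331,245), and the lyse and amber vial are untouched. The bottles stand within 2–3 mm of where they started, so I hand in.

```bash
python3 -c "
from station import env
print(env.finish_job())"
```

```text
the job is handed in; nothing more can be done
None
```

The job is done and handed in at about 43 s: the control vial stands within about 2 mm of the warming pad's middle, both bottles are back within about 3 mm of where they stood, and the third bottle and amber vial were left alone.

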